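# Press a spindle bearing home with a drift

## Robot

A 6-joint arm with a two-finger parallel gripper is mounted at the origin on a cart in front of the work surface, level with it; the furniture and walls round the work are solid. World frame = base frame: x ahead of the robot, y to its left, z up, the work surface at z = 0. Lengths are in m, angles in rad, forces in N, time in s.
With the tool pointing down it reaches from about 0.25 to 0.775 m from the base axis. Payload 8.9 kg.
Tool frame: the origin (TCP) lies on the front face of the gripper's body, between the roots of the fingers; the fingertips stand 73 mm ahead of it and the grasp point (between the pads) lies 54 mm ahead of it (arm.nose_length is the distance from the TCP to the fingertips, in m); z points along the fingers, y is the line along which they close (so a half turn about z gives the same grasp; the last joint's range is limited). The gripper opens to 85 mm and grips with 20 to 120 N. Pads are 22 mm wide; open, the fingers measure 114 mm over their backs; the gripper's body (76 mm by 85 mm) begins 54 mm behind the grasp point. The pads swing forward as they close: fully open they stand 13 mm farther back than shut.
Start: joints at [-1.478, 0.291, -0.153, 1.127, 0, 1.431], TCP at [0.121, -0.511, 0.304] pointing down, gripper open.
Joint ranges: [-2.52, 2.52], [-0.91, 1.74], [-1.3, 1.37], [-1.96, 2.02], [-1.52, 1.47], [-3.14, 3.14]. Speed limits (rad/s): [2.22, 2.22, 2.79, 3.14, 3.14, 3.14].

## Interface

Orientations are given as a 3x3 rotation matrix whose columns are the frame's x, y, z axes.
In Python, from rig import arm gives the robot as it stands. The module is installed in compiled form; this text tells all that it offers.
- The arm moves only by the shell command python3 -m handwheel 'ROWS' [FORCE]. ROWS is JSON, a list of rows, each an object of numbers: "dx", "dy", "dz": the shift along the tool's x, y, z in cm; "rx", "ry", "rz": the turn, a rotation vector about the tool's x, y, z in rad; "hand": the opening, from 0 (shut) to 1 (fully open). In form: [{"dx": .., "dy": .., "dz": .., "rx": .., "ry": .., "rz": .., "hand": ..}, ...]. A call has 1 to 8 rows; each row is the pose to reach, as a shift and turn from the pose commanded when the call began, along the tool's axes at that moment; what a row does not reach only later rows make up. A row lasts 1/8 s, in which the tool goes at most 62.5 mm and 10.7 degrees, less where a joint would pass 70% of its speed; a pose out of reach is approached as far as the arm can. A call with a gripper value outside its range is refused whole. The fingers move at their own pace and stop on an object; FORCE is the grip in N (left out, the last holds). Time passes only in rows, so rows that repeat a pose let the fingers close. It gives the time, the measured TCP pose, the force, the opening and the grip force at its end, in the units of the state.
- arm.sense(): the state, without advancing time (a new reading comes with each control period).
- arm.get_image(name): name is "side" or "top" or "wrist"; returns the picture (420x560x3 uint8, blue, green, red); there is no depth.
- arm.calibration(name): a dict with "intrinsics" (3x3 intrinsics, pixels), "rvec" (rotation vector, rad) and "tvec" (3), from world to camera coordinates, as OpenCV has them. Camera axes: x right, y down, z forward; pixel columns grow to the right and rows downward; lengths in m; the calibration is good to about 2 mm. A picture is of the moment at which its call begins: read the wrist's pose just before it. calibration takes no time and is no camera call; for the wrist camera it gives the pose at the moment of the call.
- arm.close_job(): hands the job in; it is judged then, once.
The state is a dict: "clock": time; "qpos": joint angles; "joint_vel": joint speeds; "joint_torque": joint torques, N m; "tool_pos": TCP position; "ee_rot": TCP orientation; "contact_force": force on the tool from outside, world axes, zero at the start; "torque": the same for the moment, N m; "gripper_width": finger opening in m; "grip_force": force on a finger pad.
Only numpy, scipy, OpenCV 4.12 (cv2) and the standard library are available. Lean on these libraries where they do the work, as an engineer would, in place of code of your own. Each camera call takes 0.05 s, during which the arm holds its last target. There are 200 camera calls.

## Task

The new ball bearing has only been started in the bore of the spindle housing. Take the bearing drift by its stem, press the bearing squarely down with its foot until it is fully home on its shoulder, stopping as soon as the push turns hard so as not to overload the bearing, then stand the drift upright on the desk again. Touch the bearing only with the drift and leave the other things on the desk alone.

Things in the scene. Friction and masses are not known exactly. Their poses are not given: they have to be found in the camera images.
- housing: Spindle housing, fixed to the desk: square grey foot 96 x 96 x 10 mm, on it an 80 x 80 mm block whose flat bare-metal top face is 46 mm above the desk. A 63 mm wide round upright bore opens in the middle of the top face. Origin: centre of the underside, on the axis of the bore; z up. A 10 mm brass grease nipple sticks out of its -x side.
- bore_mouth (a point): Centre of the mouth of the bore, level with the top face of the housing (46 mm above the desk). Fixed to the housing. The work area lies between two fixed machines, a tall one to the right (about y below -0.48 m) and a lower one with a lamp to the left (about y above -0.10 m): come in between them, from above.
- bearing_top (a point): Centre of the upper face of the ball bearing (steel ring with dark seal, 62 mm outside, 30 mm hole, 18 mm thick), on the axis of the bore. Only the bearing's lower part is in the bore at the start; its upper face then stands 6 to 11 mm above the housing's top face. Fully home it is 3 mm below that face. The bearing slides straight down with about 8 N of friction and stays where it is left; at the shoulder it stops hard.
- bearing (a joint): How far the bearing has been pressed down, in m: 0 to 0.005 at the start, 0.014 fully home on the shoulder. (The bearing's upper face is 11 mm above the housing's top face at 0.)
- drift_mid (a point): Middle (half-way up, on the axis) of the bearing drift, a loose bare-metal turned tool 75 mm tall, 170 to 350 g, standing upright on the desk: flat round foot 52 mm across and 12 mm thick at the bottom, cone to 17 mm, round stem 30 mm across from 17 to 71 mm above its underside, two thin dark grooves round it. Its z axis points up along the stem; the underside is 37.5 mm below this point. The foot fits inside the 63 mm bore with 5 mm to spare all round.
- padlock: Bystander: brass padlock with steel shackle, 50 x 57 x 13 mm, lying on the desk. Origin: centre of its underside.
- key_fob: Bystander: black car key fob with key blade, 128 x 55 x 16 mm, lying on the desk. Origin: centre of its underside.
- marker_pen: Bystander: black and white marker pen, 135 mm long, 17 mm thick, lying on the desk. Origin: centre of its underside.
- wheel: Bystander: toothed grey cutter wheel, 60 mm across, 10 mm thick, lying on the desk. Origin: centre of its underside.
Mind the look-alikes: they are no part of the job. Of the things that look like the part that bears drift_mid, take the one that is farthest from the robot's base at the start.

How it is judged:
By the outcome, as a careful person would: the job done as asked, in the order asked, and still so for the second after the job is handed in, with the robot touching nothing.
It also fails if it takes over 51 s, if anything falls off the work surface, if the arm or the gripper's body presses on something with over 40 N, if the wrist force passes 120 N, or if a joint passes its speed limit or range.

## Working session

There is one attempt and no reset: what is moved stays moved. The work goes in short steps, Python scripts to look and compute and a shell command to move; the robot and the scene stay as the last step left them, time stands still between calls to the robot, and variables do not carry over. Pictures are saved under pics/ and viewed, at most 10 in all, crops included, and the job is handed in when it is done.

```bash
mkdir -p pics
cat > h.py <<'E'
import numpy as np,cv2
from rig import arm
def cal(n):
    c=arm.calibration(n);return np.array(c["intrinsics"]),cv2.Rodrigues(np.array(c["rvec"],float))[0],np.array(c["tvec"],float).ravel()
def onz(n,u,v,z,c=None):
    K,R,t=c or cal(n);d=R.T@np.linalg.solve(K,[u,v,1]);o=-R.T@t;return o+d*(z-o[2])/d[2]
def proj(n,p,c=None):
    K,R,t=c or cal(n);q=K@(R@np.array(p)+t);return q[:2]/q[2]
E
python3 - <<'E'
from h import *
for n in("top","side","wrist"):cv2.imwrite(f"pics/{n}0.png",arm.get_image(n))
a=[cv2.imread(f"pics/{n}0.png") for n in("top","side")]
cv2.imwrite("pics/t0.png",cv2.resize(a[0],(800,600)))
cv2.imwrite("pics/s0.png",cv2.resize(a[1],(800,600)))
s=arm.sense();print(s["clock"],s["ee_rot"],s["tool_pos"])
for n in("top","side"):
    K,R,t=cal(n);print(n,-R.T@t,K[0,0])
E
```

```text
0.15 [[ 9.73256906e-01  2.29719356e-01 -1.11629555e-04]
 [ 2.29719357e-01 -9.73256452e-01  9.46011710e-04]
 [ 1.08673016e-04 -9.46355899e-04 -9.99999546e-01]] [ 0.12058909 -0.51072247  0.30348022]
top [ 0.32272191 -0.29471741  0.89625464] 453.62603420312234
side [0.64254456 0.27128399 0.69343933] 455.92631655174387
```

View pics/t0.png

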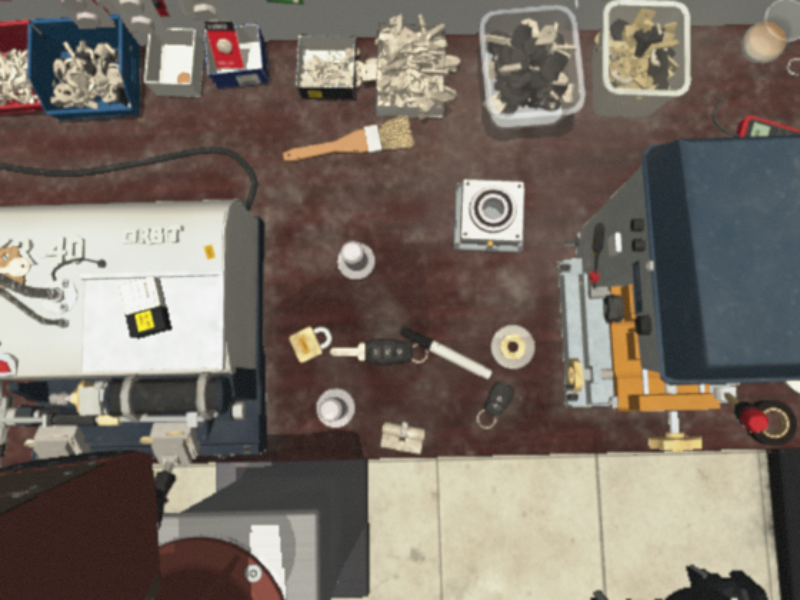

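View pics/s0.png

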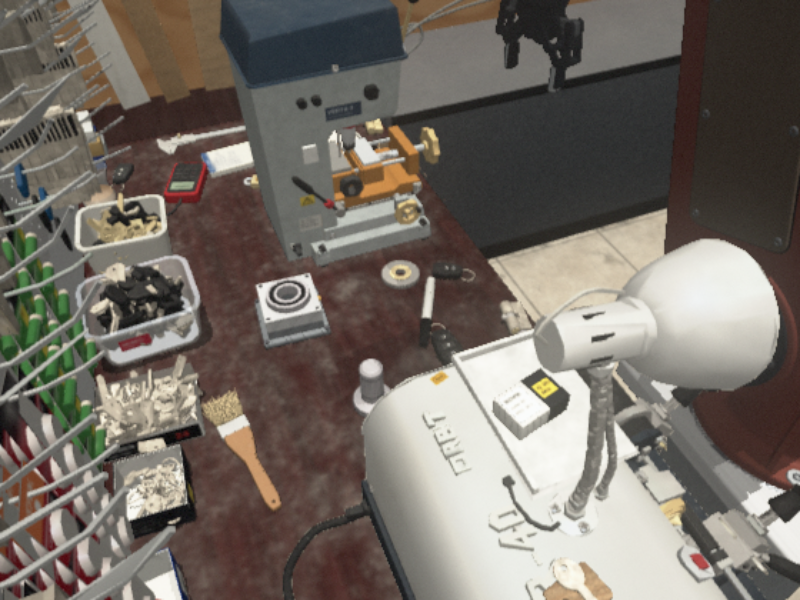

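Two things look like the drift in the top view at 800 px scale: A at (356,260), and B at (336,408), which is nearer the base. I choose A, the farther one, which also shows at (371,385) in the side view. The housing is at (490,213). I'll check A and the housing in close crops.

Run:
```python
from h import *
t=cv2.imread("pics/top0.png");s=cv2.imread("pics/side0.png")
f=lambda im,x,y,w=75,h=56:cv2.resize(im[y:y+h,x:x+w],(400,300),interpolation=cv2.INTER_CUBIC)
# (x0,y0) in native px; scale 400/75=5.333
im=np.vstack([np.hstack([f(t,215,155),f(t,305,120)]),np.hstack([f(s,225,240),f(s,170,190)])])
cv2.imwrite("pics/c0.png",im)
for q in[(356,262),(336,410),(491,213)]:print(onz("top",q[0]*.7,q[1]*.7,0.0 if q[0]<400 else .046))
```

```text
[ 0.49078471 -0.2215651   0.        ]
[ 0.28621164 -0.19054758  0.        ]
[ 0.54357454 -0.4078512   0.046     ]
```

View pics/c0.png

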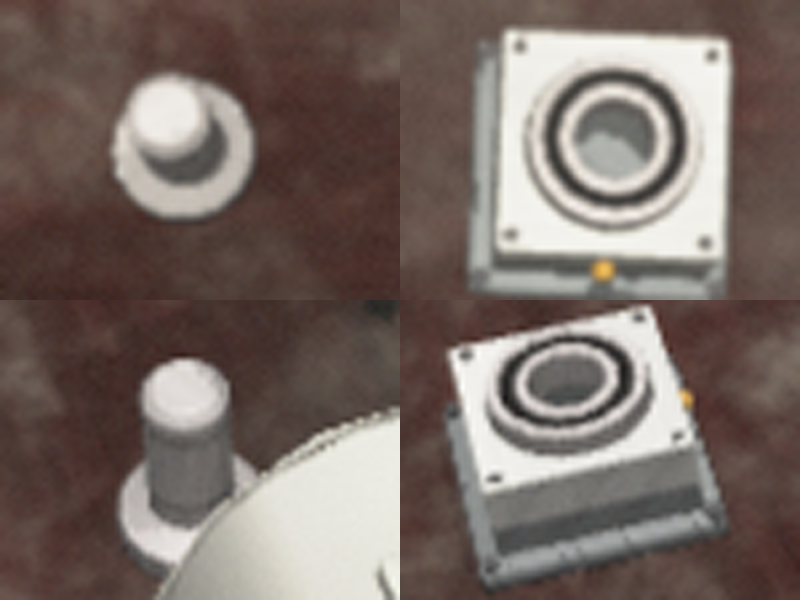

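The crops show A is a complete drift: foot centre at (184,147) and stem top at (169,113) in the top-left crop. The housing's top-face corners are about (500,28), (732,40), (728,262) and (495,250). The bearing stands proud of the face, with its ring centre at (613,139).

Run:
```python
from h import *
N=lambda x0,y0,u,v:(x0+(u+.5)/5.3333-.5,y0+(v+.5)/5.3333-.5)
T=lambda u,v,z,b=(215,155):print(u,v,onz("top",*N(*b,u,v),z).round(4))
T(184,147,.012);T(169,113,.075)
b=(305,120);C=[(100,28),(332,40),(328,262),(95,250)]
for c in C:T(*c,.046,b)
T(*np.mean(C,0),.046,b)
for z in(.052,.057):T(213,139,z,b)
S=lambda u,v,z,b:print("side",onz("side",*N(*b,u,v),z).round(4))
S(186,85,.075,(225,240));S(166,80,.054,(170,190))
for c in[(48,53),(253,8),(291,130),(85,192)]:S(*c,.046,(170,190))
s=arm.sense();print(s["gripper_width"],s["tool_pos"],s["clock"])
```

```text
184 147 [ 0.491  -0.2224  0.012 ]
169 113 [ 0.4911 -0.2226  0.075 ]
100 28 [ 0.5928 -0.3707  0.046 ]
332 40 [ 0.5857 -0.4543  0.046 ]
328 262 [ 0.504  -0.4487  0.046 ]
95 250 [ 0.5109 -0.3658  0.046 ]
213.75 145.0 [ 0.5481 -0.4099  0.046 ]
213 139 [ 0.5487 -0.4089  0.052 ]
213 139 [ 0.5474 -0.4083  0.057 ]
side [ 0.4884 -0.2198  0.075 ]
side [ 0.5466 -0.4077  0.054 ]
side [ 0.5839 -0.4489  0.046 ]
side [ 0.5026 -0.4428  0.046 ]
side [ 0.509  -0.3715  0.046 ]
side [ 0.5886 -0.3701  0.046 ]
0.08556184336259338 [ 0.12058909 -0.51072247  0.30348022] 0.15
```

```bash
cat >> h.py <<'E'
def to(*ps):
    s=arm.sense();R=np.array(s["ee_rot"]);p0=np.array(s["tool_pos"])
    for p in ps:print("d(cm)",(R.T@(np.array(p)-p0)*100).round(2))
def st():
    s=arm.sense();print(round(s["clock"],2),np.round(s["tool_pos"],4),np.round(s["contact_force"],1),np.round(s["gripper_width"],4),s["grip_force"],"z",np.round(np.array(s["ee_rot"])[:,2],4))
E
python3 -c "
from h import *
to((.22,-.33,.32),(.40,-.27,.30),(.48,-.235,.26),(.49,-.2215,.24))"
```

```text
d(cm) [ 13.83 -15.31  -1.64]
d(cm) [ 32.72 -17.01   0.37]
d(cm) [ 41.31 -18.57   4.37]
d(cm) [ 42.6  -19.66   6.37]
```

```bash
python3 -m handwheel '[{"dx":4,"dy":-4,"dz":-1},{"dx":8,"dy":-8,"dz":-1.6},{"dx":11,"dy":-12,"dz":-1.6},{"dx":14,"dy":-15.3,"dz":-1.6},{"dx":19,"dy":-16,"dz":-1},{"dx":24,"dy":-16.5,"dz":-0.5},{"dx":29,"dy":-17,"dz":0},{"dx":32.7,"dy":-17,"dz":0.4}]' 40; python3 -c "
from h import *
st();to((.48,-.235,.26),(.49,-.2215,.24))"
```

```text
0.15 [ 0.1206 -0.5107  0.3035] [ 0.5  0.8 -0.4] 0.0856 0.0 z [-1.e-04  9.e-04 -1.e+00]
d(cm) [ 41.31 -18.57   4.37]
d(cm) [ 42.6  -19.66   6.37]invalid input at $[0]: expected keys dx, dy, dz, rx, ry, rz, hand
```

All seven keys are needed.

```bash
python3 -m handwheel '[{"dx":4,"dy":-4,"dz":-1,"rx":0,"ry":0,"rz":0,"hand":1},{"dx":8,"dy":-8,"dz":-1.6,"rx":0,"ry":0,"rz":0,"hand":1},{"dx":11,"dy":-12,"dz":-1.6,"rx":0,"ry":0,"rz":0,"hand":1},{"dx":14,"dy":-15.3,"dz":-1.6,"rx":0,"ry":0,"rz":0,"hand":1},{"dx":19,"dy":-16,"dz":-1,"rx":0,"ry":0,"rz":0,"hand":1},{"dx":24,"dy":-16.5,"dz":-0.5,"rx":0,"ry":0,"rz":0,"hand":1},{"dx":29,"dy":-17,"dz":0,"rx":0,"ry":0,"rz":0,"hand":1},{"dx":32.7,"dy":-17,"dz":0.4,"rx":0,"ry":0,"rz":0,"hand":1}]' 40; python3 -c "
from h import *
st();to((.48,-.235,.26),(.49,-.2215,.24))"
```

```text
clock: 1.15
tool_pos: [0.4015, -0.2692, 0.2996]
ee_rot: [[0.973, 0.231, -0.0], [0.231, -0.973, 0.0], [-0.0, -0.0, -1.0]]
contact_force: [-1.1, -0.5, 0.7]
gripper_width: 0.0853
grip_force: 0.0
1.15 [ 0.4015 -0.2692  0.2996] [-1.1 -0.5  0.7] 0.0853 0.0 z [-1.e-04  2.e-04 -1.e+00]
d(cm) [ 8.43 -1.51  3.96]
d(cm) [ 9.72 -2.6   5.96]
```

```bash
python3 -m handwheel '[{"dx":4,"dy":-0.7,"dz":2,"rx":0,"ry":0,"rz":0,"hand":1},{"dx":7.5,"dy":-1.6,"dz":4,"rx":0,"ry":0,"rz":0,"hand":1},{"dx":9.7,"dy":-2.6,"dz":6,"rx":0,"ry":0,"rz":0,"hand":1},{"dx":9.7,"dy":-2.6,"dz":6,"rx":0,"ry":0,"rz":0,"hand":1}]' 40
python3 - <<'E'
from h import *
st();c=cal("wrist");im=arm.get_image("wrist");np.savez("w1.npz",K=c[0],R=c[1],t=c[2])
cv2.imwrite("pics/w1n.png",im)
for p in[(.4905,-.222,.075),(.4905,-.222,.012),(.5475,-.409,.046)]:
    q=proj("wrist",p,c);print(q)
    cv2.drawMarker(im,tuple(int(round(x)) for x in q),(0,0,255),0,8)
cv2.imwrite("pics/w1.png",cv2.resize(im,(800,600)))
E
```

```text
clock: 1.65
tool_pos: [0.4883, -0.2214, 0.2382]
ee_rot: [[0.973, 0.232, -0.003], [0.232, -0.973, 0.002], [-0.002, -0.002, -1.0]]
contact_force: [0.1, 0.1, 0.4]
gripper_width: 0.0854
grip_force: 0.0
1.65 [ 0.4883 -0.2214  0.2382] [0.1 0.1 0.4] 0.0854 0.0 z [-0.0027  0.0019 -1.    ]
[282.03438058 210.93297304]
[282.01342998 192.86812891]
[504.72356769 187.99183096]
```

View pics/w1.png

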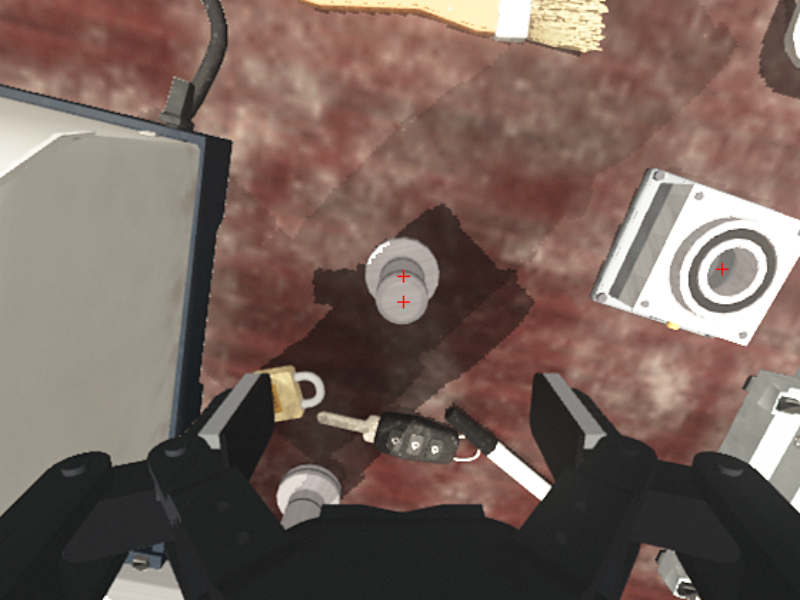

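The wrist view shows the stem top at (402,300) and the foot at (402,275). Both match the predicted markers within 1–2 mm. The nearer look-alike is at (308,490), and the housing shows at right with its ring at about (733,266). I'll go down over the stem.

```bash
python3 -m handwheel '[{"dx":0,"dy":0,"dz":4,"rx":0,"ry":0,"rz":0,"hand":1},{"dx":0,"dy":0,"dz":8,"rx":0,"ry":0,"rz":0,"hand":1},{"dx":0,"dy":0,"dz":11,"rx":0,"ry":0,"rz":0,"hand":1},{"dx":0,"dy":0,"dz":13.5,"rx":0,"ry":0,"rz":0,"hand":1},{"dx":0,"dy":0,"dz":13.5,"rx":0,"ry":0,"rz":0,"hand":1},{"dx":0,"dy":0,"dz":13.5,"rx":0,"ry":0,"rz":0,"hand":1}]' 40; python3 -c "
from h import *
st();to((.4905,-.222,.105))"
```

```text
clock: 2.45
tool_pos: [0.4886, -0.2237, 0.1063]
ee_rot: [[0.973, 0.229, 0.001], [0.229, -0.973, -0.001], [0.001, 0.001, -1.0]]
contact_force: [-0.6, -0.4, 0.2]
gripper_width: 0.0854
grip_force: 0.0
2.45 [ 0.4886 -0.2237  0.1063] [-0.6 -0.4  0.2] 0.0854 0.0 z [ 0.0013 -0.001  -1.    ]
d(cm) [ 0.23 -0.12  0.13]
```

```bash
python3 -m handwheel '[{"dx":0.2,"dy":-0.1,"dz":0.1,"rx":0,"ry":0,"rz":0,"hand":1},{"dx":0.2,"dy":-0.1,"dz":0.1,"rx":0,"ry":0,"rz":0,"hand":0.5},{"dx":0.2,"dy":-0.1,"dz":0.1,"rx":0,"ry":0,"rz":0,"hand":0.2},{"dx":0.2,"dy":-0.1,"dz":0.1,"rx":0,"ry":0,"rz":0,"hand":0.1},{"dx":0.2,"dy":-0.1,"dz":0.1,"rx":0,"ry":0,"rz":0,"hand":0.1},{"dx":0.2,"dy":-0.1,"dz":0.1,"rx":0,"ry":0,"rz":0,"hand":0.1},{"dx":0.2,"dy":-0.1,"dz":0.1,"rx":0,"ry":0,"rz":0,"hand":0.1},{"dx":0.2,"dy":-0.1,"dz":0.1,"rx":0,"ry":0,"rz":0,"hand":0.1}]' 60; python3 -c "
from h import *
st()"
```

```text
clock: 3.45
tool_pos: [0.4901, -0.2214, 0.1042]
ee_rot: [[0.973, 0.23, 0.0], [0.23, -0.973, -0.0], [0.0, 0.0, -1.0]]
contact_force: [-0.5, 1.3, 4.4]
gripper_width: 0.0287
grip_force: 58.9
3.45 [ 0.4901 -0.2214  0.1042] [-0.5  1.3  4.4] 0.0287 58.94395262002945 z [ 3.e-04 -1.e-04 -1.e+00]
```

```bash
python3 -m handwheel '[{"dx":0,"dy":0,"dz":-1,"rx":0,"ry":0,"rz":0,"hand":0.1},{"dx":0,"dy":0,"dz":-3,"rx":0,"ry":0,"rz":0,"hand":0.1},{"dx":0,"dy":0,"dz":-6,"rx":0,"ry":0,"rz":0,"hand":0.1},{"dx":0,"dy":0,"dz":-9,"rx":0,"ry":0,"rz":0,"hand":0.1},{"dx":0,"dy":0,"dz":-11,"rx":0,"ry":0,"rz":0,"hand":0.1},{"dx":0,"dy":0,"dz":-11,"rx":0,"ry":0,"rz":0,"hand":0.1}]' 100; python3 -c "
from h import *
st();to((.5475,-.409,.214))"
```

```text
clock: 4.2
tool_pos: [0.4906, -0.2218, 0.2153]
ee_rot: [[0.973, 0.23, 0.002], [0.23, -0.973, -0.001], [0.002, 0.002, -1.0]]
contact_force: [0.9, -0.7, -2.5]
gripper_width: 0.0284
grip_force: 98.7
4.2 [ 0.4906 -0.2218  0.2153] [ 0.9 -0.7 -2.5] 0.0284 98.67124199867249 z [ 0.0023 -0.0015 -1.    ]
d(cm) [ 1.24 19.53  0.17]
```

```bash
python3 -m handwheel '[{"dx":0.2,"dy":3,"dz":0,"rx":0,"ry":0,"rz":0,"hand":0.1},{"dx":0.5,"dy":7,"dz":0,"rx":0,"ry":0,"rz":0,"hand":0.1},{"dx":0.8,"dy":12,"dz":0,"rx":0,"ry":0,"rz":0,"hand":0.1},{"dx":1.1,"dy":16,"dz":0,"rx":0,"ry":0,"rz":0,"hand":0.1},{"dx":1.2,"dy":18.5,"dz":0,"rx":0,"ry":0,"rz":0,"hand":0.1},{"dx":1.2,"dy":19.5,"dz":0,"rx":0,"ry":0,"rz":0,"hand":0.1},{"dx":1.2,"dy":19.5,"dz":0,"rx":0,"ry":0,"rz":0,"hand":0.1},{"dx":1.2,"dy":19.5,"dz":0,"rx":0,"ry":0,"rz":0,"hand":0.1}]' 100
python3 - <<'E'
from h import *
st();c=cal("wrist");w=arm.get_image("wrist");t=arm.get_image("top");s=arm.get_image("side")
for n,i in(("w2",w),("t2",t),("s2",s)):cv2.imwrite(f"pics/{n}n.png",i)
f=lambda im,x,y,w=120,h=90:cv2.resize(im[y:y+h,x:x+w],(400,300),interpolation=cv2.INTER_CUBIC)
cv2.imwrite("pics/x2.png",np.vstack([np.hstack([f(w,160,90,240,180),f(t,280,90)]),np.hstack([f(s,140,140),f(s,170,190,75,56)])]))
print(proj("wrist",(.5475,-.409,.046),c),proj("side",(.5475,-.409,.11)))
E
```

```text
clock: 5.2
tool_pos: [0.5462, -0.4072, 0.2137]
ee_rot: [[0.973, 0.23, -0.001], [0.23, -0.973, 0.001], [-0.0, -0.001, -1.0]]
contact_force: [-0.5, -0.4, -1.8]
gripper_width: 0.0283
grip_force: 99.0
5.2 [ 0.5462 -0.4072  0.2137] [-0.5 -0.4 -1.8] 0.0283 98.9638888835907 z [-6.e-04  9.e-04 -1.e+00]
[282.7915661  211.10976433] [196.19707763 183.5395631 ]
```

View pics/x2.png

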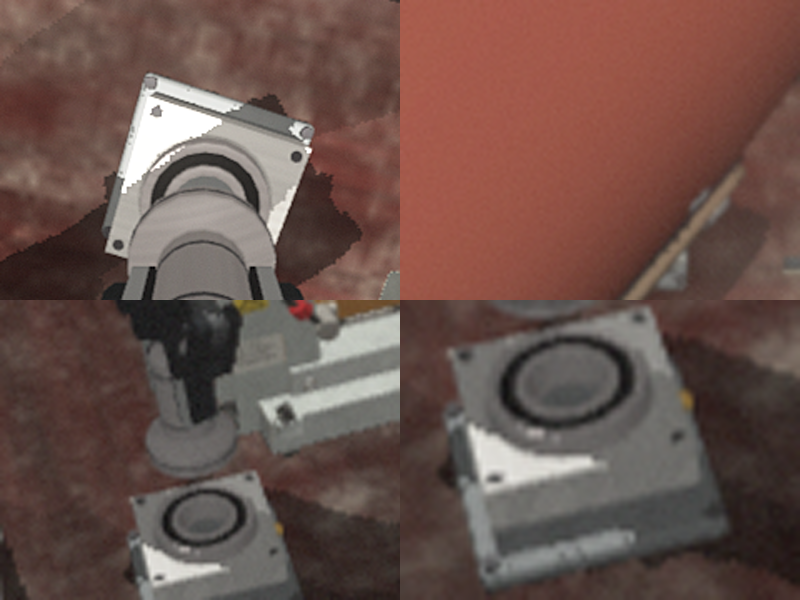

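The wrist crop shows the foot spanning x 129–276 and the bearing ring spanning x 139–271, with its upper edge at y≈139. The side crop shows the drift held upright above the housing. The ring agrees with my bore estimate, so I'll check the foot's offset numerically.

Run:
```python
from h import *
s=arm.sense();p=np.array(s["tool_pos"]);R=np.array(s["ee_rot"]);c=cal("wrist")
a=np.linspace(0,2*np.pi,181);ring=lambda q,r:np.array([proj("wrist",q+r*np.array([np.cos(x),np.sin(x),0]),c) for x in a])
def ext(q,r):
    P=(ring(q,r)-[160,90]+.5)*1.6667-.5;return P[:,0].min().round(1),P[:,0].max().round(1),P[:,1].min().round(1)
g=p+R[:,2]*.104
for z in(0,.012):print("foot",ext(g+[0,0,z],.026),"obs 129 276 190")
for z in(.052,.054,.057):print("brg",z,ext(np.array([.5475,-.409,z]),.031),"obs 139 271 139")
to((.5475,-.409,.17))
```

```text
foot (np.float64(129.5), np.float64(270.6), np.float64(185.3)) obs 129 276 190
foot (np.float64(124.8), np.float64(275.1), np.float64(194.4)) obs 129 276 190
brg 0.052 (np.float64(139.1), np.float64(268.9), np.float64(141.6)) obs 139 271 139
brg 0.054 (np.float64(138.6), np.float64(269.4), np.float64(142.3)) obs 139 271 139
brg 0.057 (np.float64(137.8), np.float64(270.2), np.float64(143.5)) obs 139 271 139
d(cm) [0.06 0.16 4.42]
```

```bash
python3 -m handwheel '[{"dx":0.2,"dy":0.1,"dz":1.5,"rx":0,"ry":0,"rz":0,"hand":0.1},{"dx":0.2,"dy":0.1,"dz":3,"rx":0,"ry":0,"rz":0,"hand":0.1},{"dx":0.2,"dy":0.1,"dz":4,"rx":0,"ry":0,"rz":0,"hand":0.1},{"dx":0.2,"dy":0.1,"dz":4,"rx":0,"ry":0,"rz":0,"hand":0.1},{"dx":0.2,"dy":0.1,"dz":4,"rx":0,"ry":0,"rz":0,"hand":0.1}]' 100
python3 - <<'E'
from h import *
st();w=arm.get_image("wrist");s=arm.get_image("side");cv2.imwrite("pics/w3n.png",w);cv2.imwrite("pics/s3n.png",s)
a=cv2.resize(w[130:250,220:340],(400,400),interpolation=cv2.INTER_CUBIC)
b=cv2.resize(s[160:260,160:260],(400,400),interpolation=cv2.INTER_CUBIC)
cv2.imwrite("pics/x3.png",np.hstack([a,b]))
p=np.array(arm.sense()["tool_pos"]);a=np.linspace(0,2*np.pi,181)
def ext(n,q,r,o,k):
    P=(np.array([proj(n,q+r*np.array([np.cos(x),np.sin(x),0])) for x in a])-o+.5)*k-.5
    return P.min(0).round(1),P.max(0).round(1)
for z in(.104,.092):
    for n,o,k in(("wrist",[220,130],10/3),("side",[160,160],4)):print(n,"foot",z,*ext(n,p-[0,0,z],.026,o,k))
for n,o,k in(("wrist",[220,130],10/3),("side",[160,160],4)):
    print(n,"bore .0315@.046",*ext(n,np.array([.5475,-.409,.046]),.0315,o,k));print("brg .031@.055",*ext(n,np.array([.5475,-.409,.055]),.031,o,k))
E
```

```text
clock: 5.98
tool_pos: [0.5487, -0.4091, 0.1741]
ee_rot: [[0.973, 0.23, 0.0], [0.23, -0.973, -0.0], [0.0, 0.0, -1.0]]
contact_force: [-0.3, -0.1, -1.7]
gripper_width: 0.028
grip_force: 98.9
5.97 [ 0.5487 -0.4091  0.1741] [-0.3 -0.1 -1.7] 0.028 98.94888460636139 z [ 3.e-04 -3.e-04 -1.e+00]
wrist foot 0.104 [ 59.1 238.3] [341.2 501. ]
side foot 0.104 [102.4 120.7] [206.9 191.9]
wrist foot 0.092 [ 49.6 256.5] [350.2 534.3]
side foot 0.092 [ 98.6 103. ] [204.1 174.2]
wrist bore .0315@.046 [ 46.5 186.6] [349.9 472.4]
brg .031@.055 [ 42.3 198.8] [353.6 490.7]
side bore .0315@.046 [101.8 148. ] [226.  234.3]
brg .031@.055 [100.  135.9] [223.  220.8]
```

View pics/x3.png

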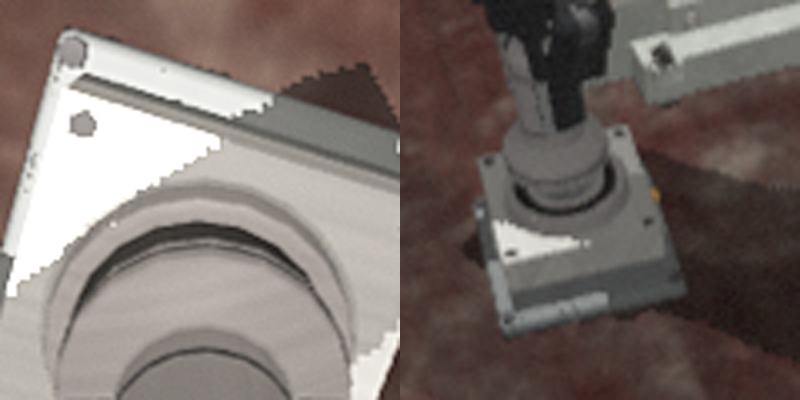

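The close-up shows the foot centred over the bearing within about 1 mm (ring 45–353, foot about 58–352 in x), and the drift is upright in the side view. I'll go down with a small correction.

```bash
python3 -m handwheel '[{"dx":-0.1,"dy":-0.05,"dz":0.4,"rx":0,"ry":0,"rz":0,"hand":0.1},{"dx":-0.1,"dy":-0.05,"dz":0.8,"rx":0,"ry":0,"rz":0,"hand":0.1},{"dx":-0.1,"dy":-0.05,"dz":1.2,"rx":0,"ry":0,"rz":0,"hand":0.1},{"dx":-0.1,"dy":-0.05,"dz":1.2,"rx":0,"ry":0,"rz":0,"hand":0.1}]' 100|sed -n '1,2p;4p'; python3 -m handwheel '[{"dx":0,"dy":0,"dz":0.2,"rx":0,"ry":0,"rz":0,"hand":0.1},{"dx":0,"dy":0,"dz":0.4,"rx":0,"ry":0,"rz":0,"hand":0.1},{"dx":0,"dy":0,"dz":0.6,"rx":0,"ry":0,"rz":0,"hand":0.1},{"dx":0,"dy":0,"dz":0.6,"rx":0,"ry":0,"rz":0,"hand":0.1}]' |sed -n '1,2p;4p'
```

```text
clock: 6.58
tool_pos: [0.5473, -0.4085, 0.1614]
contact_force: [0.4, 0.9, -1.5]
clock: 7.08
tool_pos: [0.5476, -0.4087, 0.1562]
contact_force: [-0.8, 1.5, 3.5]
```

```bash
for i in 1; do python3 -m handwheel '[{"dx":0,"dy":0,"dz":0.15,"rx":0,"ry":0,"rz":0,"hand":0.1},{"dx":0,"dy":0,"dz":0.3,"rx":0,"ry":0,"rz":0,"hand":0.1},{"dx":0,"dy":0,"dz":0.3,"rx":0,"ry":0,"rz":0,"hand":0.1}]' |sed -n '1,2p;4p';done; python3 -m handwheel '[{"dx":0,"dy":0,"dz":0.1,"rx":0,"ry":0,"rz":0,"hand":0.1},{"dx":0,"dy":0,"dz":0.2,"rx":0,"ry":0,"rz":0,"hand":0.1},{"dx":0,"dy":0,"dz":0.2,"rx":0,"ry":0,"rz":0,"hand":0.1}]' |sed -n '1,2p;4p'
```

```text
clock: 7.45
tool_pos: [0.5477, -0.4087, 0.1528]
contact_force: [0.1, 0.9, 3.0]
clock: 7.82
tool_pos: [0.5476, -0.4088, 0.1508]
contact_force: [0.4, -0.7, 4.3]
```

The bearing is sliding at about 6 N net, so I'll go on in small steps.

```bash
python3 -m handwheel '[{"dx":0,"dy":0,"dz":0.1,"rx":0,"ry":0,"rz":0,"hand":0.1},{"dx":0,"dy":0,"dz":0.2,"rx":0,"ry":0,"rz":0,"hand":0.1},{"dx":0,"dy":0,"dz":0.2,"rx":0,"ry":0,"rz":0,"hand":0.1}]' |sed -n '1,2p;4p';python3 -m handwheel '[{"dx":0,"dy":0,"dz":0.05,"rx":0,"ry":0,"rz":0,"hand":0.1},{"dx":0,"dy":0,"dz":0.05,"rx":0,"ry":0,"rz":0,"hand":0.1}]' |sed -n '1,2p;4p'
```

```text
clock: 8.2
tool_pos: [0.5476, -0.4087, 0.1488]
contact_force: [0.6, -1.4, 2.5]
clock: 8.45
tool_pos: [0.5476, -0.4087, 0.1484]
contact_force: [1.5, -0.4, 4.2]
```

```bash
python3 -m handwheel '[{"dx":0,"dy":0,"dz":0.05,"rx":0,"ry":0,"rz":0,"hand":0.1},{"dx":0,"dy":0,"dz":0.05,"rx":0,"ry":0,"rz":0,"hand":0.1}]' |sed -n '1,2p;4p'
```

```text
clock: 8.7
tool_pos: [0.5476, -0.4087, 0.1479]
contact_force: [1.4, -0.3, 2.7]
```

```bash
python3 -m handwheel '[{"dx":0,"dy":0,"dz":0.05,"rx":0,"ry":0,"rz":0,"hand":0.1},{"dx":0,"dy":0,"dz":0.05,"rx":0,"ry":0,"rz":0,"hand":0.1}]' |sed -n '1,2p;4p'
```

```text
clock: 8.95
tool_pos: [0.5476, -0.4087, 0.1474]
contact_force: [1.1, -0.7, 3.5]
```

```bash
python3 -m handwheel '[{"dx":0,"dy":0,"dz":0.05,"rx":0,"ry":0,"rz":0,"hand":0.1},{"dx":0,"dy":0,"dz":0.05,"rx":0,"ry":0,"rz":0,"hand":0.1}]' |sed -n '1,2p;4p'
```

```text
clock: 9.2
tool_pos: [0.5476, -0.4087, 0.1473]
contact_force: [-0.5, -0.0, 6.5]
```

```bash
python3 -m handwheel '[{"dx":0,"dy":0,"dz":0.05,"rx":0,"ry":0,"rz":0,"hand":0.1},{"dx":0,"dy":0,"dz":0.05,"rx":0,"ry":0,"rz":0,"hand":0.1}]' |sed -n '1,2p;4p'
```

```text
clock: 9.45
tool_pos: [0.5476, -0.4087, 0.1472]
contact_force: [0.5, 0.7, 10.3]
```

```bash
python3 -m handwheel '[{"dx":0,"dy":0,"dz":0.05,"rx":0,"ry":0,"rz":0,"hand":0.1},{"dx":0,"dy":0,"dz":0.1,"rx":0,"ry":0,"rz":0,"hand":0.1},{"dx":0,"dy":0,"dz":0.1,"rx":0,"ry":0,"rz":0,"hand":0.1}]' |sed -n '1,2p;4p'
```

```text
clock: 9.82
tool_pos: [0.5477, -0.4087, 0.1471]
contact_force: [-2.8, 3.2, 18.0]
```

```bash
python3 -m handwheel '[{"dx":0,"dy":0,"dz":0.05,"rx":0,"ry":0,"rz":0,"hand":0.1},{"dx":0,"dy":0,"dz":0.1,"rx":0,"ry":0,"rz":0,"hand":0.1},{"dx":0,"dy":0,"dz":0.1,"rx":0,"ry":0,"rz":0,"hand":0.1}]' |sed -n '1,2p;4p'
```

```text
clock: 10.2
tool_pos: [0.5477, -0.4087, 0.1471]
contact_force: [-4.1, 4.6, 25.5]
```

The push has turned hard: 25 N with no further travel, at TCP z 0.1471, which matches the expected home height. I'll lift and carry the drift back to its old spot.

```bash
python3 -m handwheel '[{"dx":0,"dy":0,"dz":-0.4,"rx":0,"ry":0,"rz":0,"hand":0.1},{"dx":0,"dy":0,"dz":-1.5,"rx":0,"ry":0,"rz":0,"hand":0.1},{"dx":0,"dy":0,"dz":-4,"rx":0,"ry":0,"rz":0,"hand":0.1},{"dx":0,"dy":0,"dz":-6.5,"rx":0,"ry":0,"rz":0,"hand":0.1},{"dx":0,"dy":0,"dz":-7,"rx":0,"ry":0,"rz":0,"hand":0.1},{"dx":0,"dy":0,"dz":-7,"rx":0,"ry":0,"rz":0,"hand":0.1}]' |sed -n '1,4p'; python3 -c "
from h import *
w=arm.get_image('wrist');s=arm.get_image('side')
a=cv2.resize(w[100:250,205:355],(400,400),interpolation=2);b=cv2.resize(s[150:250,160:260],(400,400),interpolation=2)
cv2.imwrite('pics/x4.png',np.hstack([a,b]))
to((.49,-.2215,.2137))"
```

```text
clock: 10.95
tool_pos: [0.5473, -0.4085, 0.2138]
ee_rot: [[0.973, 0.23, -0.001], [0.23, -0.973, 0.001], [-0.0, -0.001, -1.0]]
contact_force: [-0.8, 0.8, -2.9]
d(cm) [ -1.26 -19.48  -0.03]
```

View pics/x4.png

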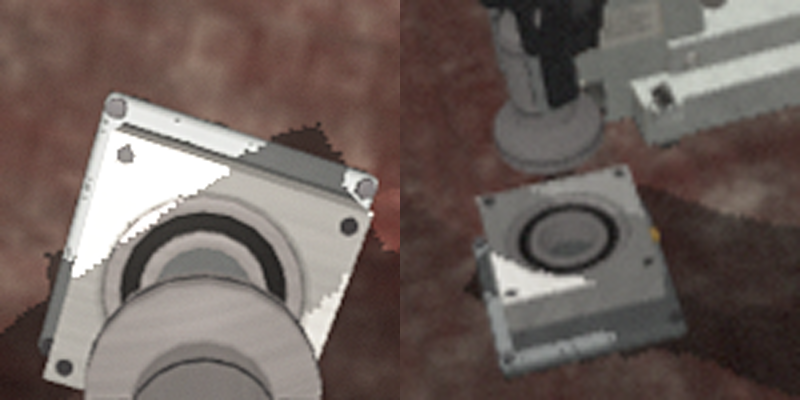

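The bearing now sits just below the housing face (ring at about (568,238) in the side crop), and the drift is still upright in the gripper. I'll return it.

```bash
python3 -m handwheel '[{"dx":-0.2,"dy":-3,"dz":0,"rx":0,"ry":0,"rz":0,"hand":0.1},{"dx":-0.5,"dy":-7,"dz":0,"rx":0,"ry":0,"rz":0,"hand":0.1},{"dx":-0.8,"dy":-12,"dz":0,"rx":0,"ry":0,"rz":0,"hand":0.1},{"dx":-1.1,"dy":-16,"dz":0,"rx":0,"ry":0,"rz":0,"hand":0.1},{"dx":-1.2,"dy":-18.5,"dz":0,"rx":0,"ry":0,"rz":0,"hand":0.1},{"dx":-1.2,"dy":-19.5,"dz":0,"rx":0,"ry":0,"rz":0,"hand":0.1},{"dx":-1.2,"dy":-19.5,"dz":0,"rx":0,"ry":0,"rz":0,"hand":0.1}]' |sed -n '1,4p';python3 -m handwheel '[{"dx":0,"dy":0,"dz":3,"rx":0,"ry":0,"rz":0,"hand":0.1},{"dx":0,"dy":0,"dz":6,"rx":0,"ry":0,"rz":0,"hand":0.1},{"dx":0,"dy":0,"dz":8.5,"rx":0,"ry":0,"rz":0,"hand":0.1},{"dx":0,"dy":0,"dz":10,"rx":0,"ry":0,"rz":0,"hand":0.1},{"dx":0,"dy":0,"dz":10.2,"rx":0,"ry":0,"rz":0,"hand":0.1},{"dx":0,"dy":0,"dz":10.2,"rx":0,"ry":0,"rz":0,"hand":0.1}]' |sed -n '1,4p'
```

```text
clock: 11.92
tool_pos: [0.4911, -0.2216, 0.2141]
ee_rot: [[0.973, 0.23, -0.0], [0.23, -0.973, -0.0], [-0.0, -0.0, -1.0]]
contact_force: [0.8, -0.6, -0.9]
clock: 12.68
tool_pos: [0.4915, -0.2221, 0.1129]
ee_rot: [[0.973, 0.229, 0.001], [0.229, -0.973, -0.001], [0.001, 0.001, -1.0]]
contact_force: [0.1, -0.7, -1.5]
```

```bash
python3 -m handwheel '[{"dx":0,"dy":0,"dz":0.3,"rx":0,"ry":0,"rz":0,"hand":0.1},{"dx":0,"dy":0,"dz":0.6,"rx":0,"ry":0,"rz":0,"hand":0.1},{"dx":0,"dy":0,"dz":0.75,"rx":0,"ry":0,"rz":0,"hand":0.1},{"dx":0,"dy":0,"dz":0.75,"rx":0,"ry":0,"rz":0,"hand":0.1}]' |sed -n '1,2p;4p';python3 -m handwheel '[{"dx":0,"dy":0,"dz":0.1,"rx":0,"ry":0,"rz":0,"hand":0.1},{"dx":0,"dy":0,"dz":0.1,"rx":0,"ry":0,"rz":0,"hand":0.1}]' |sed -n '1,2p;4p'
```

```text
clock: 13.18
tool_pos: [0.491, -0.2216, 0.1049]
contact_force: [0.1, -0.1, -1.8]
clock: 13.42
tool_pos: [0.4912, -0.2216, 0.1043]
contact_force: [-1.2, 0.6, 4.6]
```

It's on the desk. I'll release and retract straight up.

```bash
python3 -m handwheel '[{"dx":0,"dy":0,"dz":0,"rx":0,"ry":0,"rz":0,"hand":0.4},{"dx":0,"dy":0,"dz":0,"rx":0,"ry":0,"rz":0,"hand":0.6},{"dx":0,"dy":0,"dz":0,"rx":0,"ry":0,"rz":0,"hand":1},{"dx":0,"dy":0,"dz":0,"rx":0,"ry":0,"rz":0,"hand":1},{"dx":0,"dy":0,"dz":0,"rx":0,"ry":0,"rz":0,"hand":1},{"dx":0,"dy":0,"dz":0,"rx":0,"ry":0,"rz":0,"hand":1}]' 20|sed -n '1,2p;4,6p';python3 -m handwheel '[{"dx":0,"dy":0,"dz":-2,"rx":0,"ry":0,"rz":0,"hand":1},{"dx":0,"dy":0,"dz":-5,"rx":0,"ry":0,"rz":0,"hand":1},{"dx":0,"dy":0,"dz":-9,"rx":0,"ry":0,"rz":0,"hand":1},{"dx":0,"dy":0,"dz":-13,"rx":0,"ry":0,"rz":0,"hand":1},{"dx":0,"dy":0,"dz":-15,"rx":0,"ry":0,"rz":0,"hand":1},{"dx":0,"dy":0,"dz":-15,"rx":0,"ry":0,"rz":0,"hand":1},{"dx":0,"dy":0,"dz":-15,"rx":0,"ry":0,"rz":0,"hand":1}]'|sed -n '1,2p;4,6p'; python3 -c "
from h import *
w=arm.get_image('wrist');cv2.imwrite('pics/x5.png',cv2.resize(w,(800,600)))
print(proj('wrist',(.491,-.2216,.075))/.7,proj('wrist',(.491,-.2216,.012))/.7)"
```

```text
clock: 14.18
tool_pos: [0.491, -0.2216, 0.1039]
contact_force: [-0.1, -0.7, 0.1]
gripper_width: 0.0854
grip_force: 0.0
clock: 15.05
tool_pos: [0.4907, -0.2214, 0.2529]
contact_force: [0.1, 0.2, -0.3]
gripper_width: 0.0857
grip_force: 0.0
[401.28935249 297.21972089] [401.4707439  273.43666718]
```

View pics/x5.png

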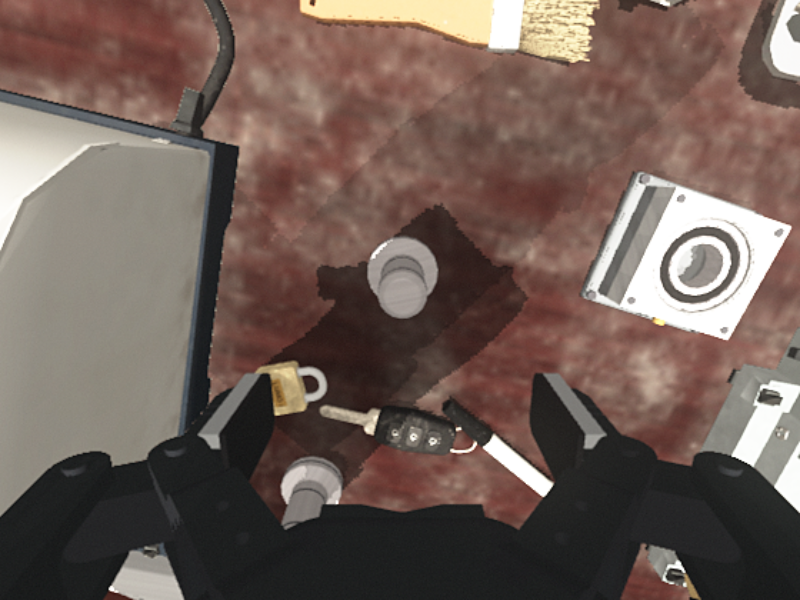

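The drift stands upright at (402,290), the bearing is recessed in the housing at (705,265), and the other things in view are undisturbed.

```bash
python3 -c "
from rig import arm
print(arm.close_job())"
```

```text
the job is handed in; nothing more can be done
None
```

The bearing is pressed home, with the push stopped at about 25 N when it turned hard; the drift stands upright back at its old spot, and the job was handed in at about 15 s of the 51 s allowed.

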